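# Hold the spring clip open over the order card

## Robot

A 6-joint arm with a two-finger parallel gripper is mounted at the origin on the work surface. World frame = base frame: x ahead of the robot, y to its left, z up, the work surface at z = 0. Lengths are in m, angles in rad, forces in N, time in s.
With the tool pointing down it reaches from about 0.375 to 0.825 m from the base axis. Payload 5.5 kg.
Tool frame: the origin (TCP) lies at the very end of the fingers, on their centre line; the grasp point (between the pads) lies manip.tcp_to_grasp behind it (manip.tcp_to_grasp is the distance from the TCP to the grasp point, in m); z points along the fingers, y is the line along which they close (so a half turn about z gives the same grasp; the last joint's range is limited). The gripper opens to 85 mm and grips with 20 to 120 N. Pads are 22 mm wide; open, the fingers measure 114 mm over their backs; the gripper's body (76 mm by 85 mm) begins 54 mm behind the grasp point. The pads swing forward as they close: fully open they stand 13 mm farther back than shut.
Start: joints at [0, 0.314, -0.047, 1.21, 0, 1.571], TCP at [0.6, -0, 0.231] pointing down, gripper open.
Joint ranges: [-2.67, 2.67], [-0.69, 1.73], [-1.03, 1.25], [-2.08, 2.16], [-1.42, 1.45], [-3.14, 3.14]. Speed limits (rad/s): [2.39, 2.39, 3.01, 3.14, 3.14, 3.14].

## Interface

Orientations are given as a unit quaternion [x, y, z, w].
In Python, from station import manip, viewer, sign_off gives the robot as it stands. The module is installed in compiled form; this text tells all that it offers.
- The arm moves only by the shell command python3 -m jog 'ROWS'. ROWS is JSON, one flat list of numbers, 7 for each row, row after row: the shift along the world's x, y, z in mm, then the turn, a rotation vector about the world's x, y, z in degrees, then the opening in per cent of the stroke, from 0 (shut) to 100 (fully open). A call has 1 to 12 rows; each row is the pose to reach, as a shift and turn from the pose commanded when the call began; what a row does not reach only later rows make up. A row lasts 1/8 s, in which the tool goes at most 62.5 mm and 10.7 degrees, less where a joint would pass 70% of its speed; a pose out of reach is approached as far as the arm can. A call with a gripper value outside its range is refused whole. The fingers move at their own pace and stop on an object; the grip force is fixed at half the most. Time passes only in rows, so rows that repeat a pose let the fingers close. It gives the time, the measured TCP pose, the force, the opening and the grip force at its end, in the units of the state.
- manip.observe(): the state, without advancing time (a new reading comes with each control period).
- viewer.camera(name): name is "scene" or "side" or "wrist"; returns a dict with "pixels" (400x640x3 uint8, blue, green, red), "depth" (400x640 float32, m along the optical axis (not along the pixel's ray), 0 where there is no reading), "fov_y" (degrees; the focal length in pixels is half the picture's height over the tangent of half this angle, whatever the lens; pixels are square), "cx", "cy" (the principal point, pixels), "rvec" (rotation vector, rad) and "tvec" (3), from world to camera coordinates, as OpenCV has them. Camera axes: x right, y down, z forward; pixel columns grow to the right and rows downward; lengths in m; the calibration is good to about 2 mm. A picture is of the moment at which its call begins.
- sign_off(): hands the job in; it is judged then, once.
The state is a dict: "time_s": time; "joints": joint angles; "joint_velocities": joint speeds; "joint_efforts": joint torques, N m; "ee_pos": TCP position; "tcp_rot": TCP orientation; "wrist_force": force on the tool from outside, world axes, zero at the start; "ft_torque": the same for the moment, N m; "width": finger opening in m; "gripper_force": force on a finger pad.
Only numpy, scipy, OpenCV 4.12 (cv2) and the standard library are available. Lean on these libraries where they do the work, as an engineer would, in place of code of your own. Each camera call takes 0.05 s, during which the arm holds its last target. There are 200 camera calls.

## Task

Squeeze the wooden spring clip open by its two levers, lift it off the tin strip it is parked on, and bring it, jaws down, to the order card that stands upright in the other wooden block. Finish while still holding the clip wide open around the middle of the card's top edge, one jaw tip well below the edge on each side and nothing of it touching the card, so that the cook can slip an order in: do not let it close and do not let go. Do not drop the clip, push the card's block about, or knock the mug, jar or scoop.

Things in the scene. Friction and masses are not known exactly. Their poses are not given: they have to be found in the camera images.
- clip: Wooden spring clip like a large clothes peg, 90 mm high, 36 wide, 75 g (varies). Starts upright, levers up, jaws down, biting the tin strip by friction. Origin at its steel pin (radius 5). Axes of half A (the -x half): x across, the squeezing direction; y along pin and strip; z up the levers, vertical at the start (each half leans by half the opening). Jaws 6 mm thick, 30 wide, reach 40 below the pin.
- bar_a (a point): Middle of the round cross bar (radius 5 mm, 34 mm long along y) at the top of half A's lever, 45 mm above the pin and 23 mm to its -x side. The two bars are the outermost parts and the place to squeeze: 56 mm over both at the start, about 22 mm at the stop.
- bar_b (a point): The same on the other half, on the +x side.
- clip_half (a joint): Opening angle between the two halves of the clip, rad: 0 parked (jaws 4 mm apart), -0.1 jaws shut, 0.70 the stop, wide open (jaw tips 31 mm apart). It grows about 0.02 rad per mm that the bars are squeezed together. The spring takes about 8 N of squeeze on the bars to start opening and 14 N at the stop.
- jaw_tip_a (a point): Inner lower edge of the jaw of half A, middle of its width (40 mm below the pin).
- jaw_tip_b (a point): Inner lower edge of the jaw of the other half, middle of its width (40 mm below the pin).
- strip_top (a point): Middle of the top edge of the tin strip on the clip rack, 100 mm above the counter. The strip is 4 mm thick (x), 150 mm long (y). The clip may sit up to 35 mm either side of this point along the strip, pin 17 mm above the edge, jaws reaching 23 mm below the edge.
- rack: Clip rack, fixed to the counter: dark wooden foot 70 x 160 x 30 mm (x, y, z) with the low tin strip standing along its middle. Origin at the centre of its underside.
- card_top (a point): Middle of the top edge of the order card, 150 mm above the counter. x is square to the card's face, y runs along the edge, z up.
- card_stand: Order card: stiff plain board 4 mm thick (x), 160 mm wide (y), standing fixed in a wooden block 80 x 180 x 30 mm, its top edge 150 mm above the counter. The block stands loose, 0.8 kg. Origin at the centre of the block's underside, z up.
- mug: Bystander: white enamel mug, 84 mm across, 85 mm high, loose. Origin at the centre of its underside.
- jar: Bystander: squat glass jar with screw lid, 90 mm across, about 90 mm high, loose. Origin at the centre of its underside.
- scoop: Bystander: plastic scoop lying on the counter, about 195 mm long, 64 mm wide, 35 mm high, loose. Origin on its underside, near the back of the bowl.
There are look-alikes about, which are no part of the job. There is more than one size of the clip; the one meant has the size given above.

How it is judged:
By the outcome, as a careful person would: the job done as asked, in the order asked, and still so for the second after the job is handed in, while the arm keeps its last pose, push and grip.
It also fails if it takes over 40 s, if anything falls off the work surface, if the arm or the gripper's body presses on something with over 40 N, if the wrist force passes 120 N, or if a joint passes its speed limit or range.

## Working session

There is one attempt and no reset: what is moved stays moved. The work goes in short steps, Python scripts to look and compute and a shell command to move; the robot and the scene stay as the last step left them, time stands still between calls to the robot, and variables do not carry over. Pictures are saved under pics/ and viewed, at most 10 in all, crops included, and the job is handed in when it is done.

```bash
mkdir -p pics; cat > h.py <<'E'
import numpy as np, cv2
from station import manip, viewer
def cap(n):
    c=viewer.camera(n); p=c["pixels"]; d=c["depth"]; f=p.shape[0]/2/np.tan(np.radians(c["fov_y"])/2)
    R=cv2.Rodrigues(np.array(c["rvec"],float))[0]; t=np.array(c["tvec"],float).ravel()
    v,u=np.mgrid[:d.shape[0],:d.shape[1]]
    P=np.dstack([(u-c["cx"])/f*d,(v-c["cy"])/f*d,d]).reshape(-1,3)
    W=((P-t)@R).reshape(*d.shape,3); W[d==0]=np.nan
    return p,W,(R,t,f,c)
E
python3 - <<'E'
from h import *
a,W,k=cap("scene");b,V,k2=cap("side")
np.savez("s0.npz",a=a,W=W,b=b,V=V)
cv2.imwrite("pics/s.png",a);cv2.imwrite("pics/d.png",b)
for K in(k,k2):print(-K[0].T@K[1],K[2])
print(manip.tcp_to_grasp,manip.observe())
E
```

```text
[ 1.25294735 -0.71435687  0.90929577] 470.70742024057535
[ 0.09638757 -0.8689938   1.25480976] 513.4337335609424
0.0187 {'time_s': 0.1, 'joints': array([-8.34203466e-06,  3.14199287e-01, -4.80098413e-02,  1.21020026e+00,
       -1.53293442e-05,  1.57078833e+00]), 'joint_velocities': array([-0.00046405,  0.00193249,  0.00143503, -0.00178606,  0.00080255,
        0.00045073]), 'joint_efforts': array([ 9.99693766e-04, -5.40766132e+01,  3.40542591e+01,  1.10156229e-02,
        1.53784813e-04, -8.18082242e-06]), 'ee_pos': array([ 5.99459747e-01, -1.00731940e-05,  2.30480938e-01]), 'tcp_rot': array([ 7.07106668e-01,  7.07106435e-01, -5.75716938e-04, -5.64886779e-04]), 'wrist_force': array([ 0.31862429, -0.35903624, -0.83253997]), 'ft_torque': array([ 0.03053743,  0.04127938, -0.02041955]), 'gripper_force': 0.0, 'width': 0.08545956575340145}
```

View pics/s.png

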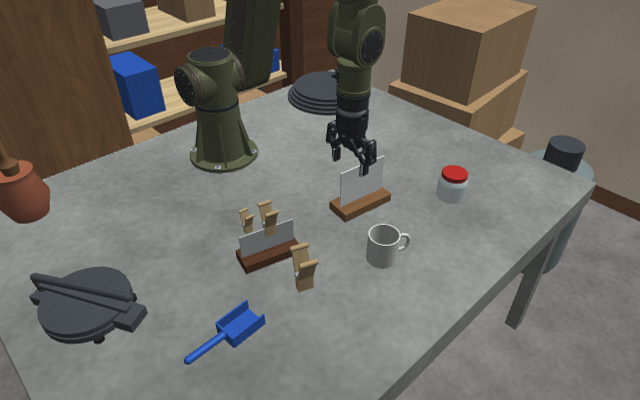

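View pics/d.png

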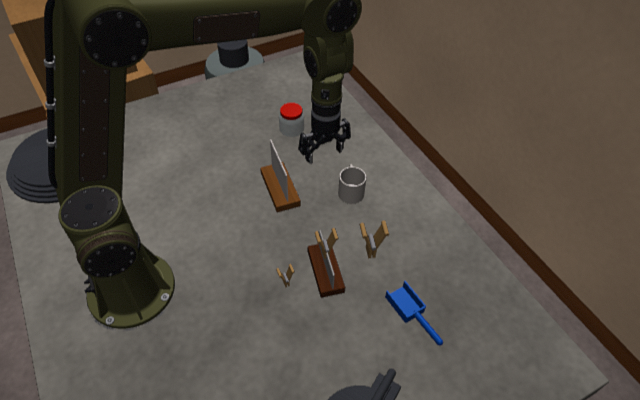

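Clip candidates in the scene image are (246,219), small and standing on the counter; (266,217), on the tin strip; and (303,267), large and standing on the counter. In the side image they are (286,275), (327,242) and (374,238). The one on the strip fits the description because it bites the tin; I'll check its size and an enlarged crop.

```bash
python3 - <<'E'
from h import *
z=np.load("s0.npz");a,W,b,V=z["a"],z["W"],z["b"],z["V"]
c1=cv2.resize(a[190:300,225:335],(396,396),interpolation=2);c2=cv2.resize(b[210:300,270:400],(572,396),interpolation=2)
cv2.imwrite("pics/crop.png",cv2.resize(np.hstack([c1,c2]),None,fx=.8,fy=.8))
def pts(I,X,lo,hi):
    m=np.all((X>lo)&(X<hi),-1); return X[m],I[m].astype(int)
def rect(P):
    (c,s,_)=cv2.minAreaRect((P[:,:2]*1000).astype(np.float32)); B=cv2.boxPoints((c,s,_)); return np.round(c,1),np.round(s,1),round(_,1)
for n,I,X in(("scene",a,W),("side",b,V)):
    print(n)
    # cluster objects by points above the counter
    m=(X[...,2]>.015)&(X[...,2]<.16)&(X[...,0]>.3)&(X[...,0]<1)&(np.abs(X[...,1])<.6)
    k,l,s,_=cv2.connectedComponentsWithStats(m.astype(np.uint8))
    for i in range(1,k):
        if s[i,4]<60: continue
        P=X[l==i]; print(i,s[i],rect(P),"ztop",np.round(P[:,2].max(),3))
E
```

```text
scene
1 [ 330  156   62   63 2022] (array([524.5, 143. ]), array([185.1,  83.8]), 81.9) ztop 0.155
2 [436 165  32  36 908] (array([688. , 381.6]), array([88.5, 86.6]), 86.8) ztop 0.095
3 [ 236  204   83   84 2984] (array([ 574.5, -225.8]), array([163.3, 201.9]), 68.1) ztop 0.16
4 [238 208  17  23 214] (array([ 389.7, -178.5]), array([28. , 46.9]), 83.0) ztop 0.073
5 [ 367  224   44   42 1261] (array([716.6,  30.8]), array([ 84.2, 108.9]), 3.6) ztop 0.088
6 [  83  267   65   66 2180] (array([ 399.7, -559.6]), array([ 80.9, 198.7]), 89.4) ztop 0.112
8 [184 300  81  65 979] (array([ 647. , -437.7]), array([ 67.4, 193.5]), 3.0) ztop 0.039
side
1 [279 102  25  33 690] (array([678.5, 377.4]), array([88.4, 89.3]), 20.1) ztop 0.1
2 [ 260  139   41   71 1285] (array([521.5, 138.5]), array([186.5,  81.2]), 81.9) ztop 0.156
3 [338 164  28  38 790] (array([722.3,  20.9]), array([106.1,  84.8]), 31.7) ztop 0.091
4 [360 220  29  35 482] (array([ 650.6, -202.3]), array([51., 74.]), 69.3) ztop 0.126
5 [ 308  230   37   66 1406] (array([ 502.1, -200.8]), array([164.,  71.]), 76.2) ztop 0.159
8 [276 263  19  21 167] (array([ 386.1, -182. ]), array([27.9, 43. ]), 85.4) ztop 0.074
9 [386 280  57  65 634] (array([ 645. , -440.6]), array([ 69., 193.]), 3.6) ztop 0.041
10 [ 327  368   74   32 1192] (array([ 409.1, -562. ]), array([ 70.9, 173.1]), 84.8) ztop 0.116
```

View pics/crop.png

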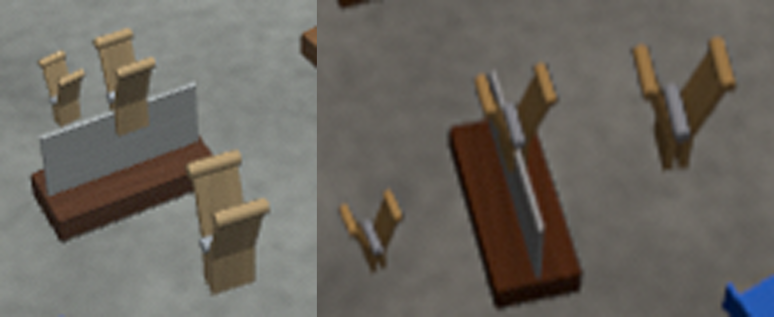

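The crop shows the middle clip biting the tin strip, with its bars at the top: bars at (114,38) and (135,68) in the left crop. The small and big look-alikes stand free on the counter. Next I'll measure the clip's bars, the strip and the card.

```bash
cat > m.py <<'E'
from h import *
def line(P):
    c=P.mean(0); u=np.linalg.svd(P-c)[2][0]; u*=np.sign(u[1]); s=(P-c)@u
    mid=c+u*(s.min()+s.max())/2
    return np.round(mid*1000,1),"ang_from_y",round(-np.degrees(np.arctan2(u[0],u[1])),1),"len",round(1000*np.ptp(s),1),len(P)
def rep(I,X):
    I=I.astype(int); br=(I[...,2]-I[...,0])>25
    def sel(x0,x1,y0,y1,z0,z1,m): return X[(X[...,0]>x0)&(X[...,0]<x1)&(X[...,1]>y0)&(X[...,1]<y1)&(X[...,2]>z0)&(X[...,2]<z1)&m]
    wood=sel(.42,.58,-.3,-.1,.135,.175,br); print("woodtop z",wood[:,2].max())
    top=sel(.42,.58,-.3,-.1,wood[:,2].max()-.012,.18,br)
    k,lab,c=cv2.kmeans((top[:,:2]*1000).astype(np.float32),2,None,(3,50,.01),5,1)
    for i in(0,1):
        P=top[lab.ravel()==i]; print("bar",np.round(P.mean(0)*1000,1),line(P[:,:2]),"z",P[:,2].max())
    print("strip",line(sel(.42,.58,-.32,-.1,.05,.103,~br)[:,:2]))
    print("striptop",line(sel(.42,.58,-.32,-.1,.094,.106,~br)[:,:2]))
    print("foot",cv2.minAreaRect((1000*sel(.4,.6,-.35,-.1,.022,.038,br)[:,:2]).astype(np.float32)))
    print("card",line(sel(.45,.6,.02,.26,.05,.148,~br)[:,:2]))
    T=sel(.45,.6,.02,.26,.140,.156,~br);print("cardtop",line(T[:,:2]),T[:,2].max())
    print("block",cv2.minAreaRect((1000*sel(.4,.62,.02,.26,.022,.038,br)[:,:2]).astype(np.float32)))
E
python3 - <<'E'
from m import *
z=np.load("s0.npz"); rep(z["a"],z["W"]); print(); rep(z["b"],z["V"])
E
```

```text
woodtop z 0.1697567325027357Traceback (most recent call last):
  File "<stdin>", line 2, in <module>
  File "m.py", line 11, in rep
    k,lab,c=cv2.kmeans((top[:,:2]*1000).astype(np.float32),2,None,(3,50,.01),5,1)
            ~~~~~~~~~~^^^^^^^^^^^^^^^^^^^^^^^^^^^^^^^^^^^^^^^^^^^^^^^^^^^^^^^^^^^
cv2.error: OpenCV(4.12.0) /io/opencv/modules/core/src/kmeans.cpp:259: error: (-215:Assertion failed) (unsigned)_labels.at<int>(i) < (unsigned)K in function 'kmeans'
```

```bash
sed -i 's/,5,1)/,5,2)/' m.py; python3 - <<'E'
from m import *
z=np.load("s0.npz"); rep(z["a"],z["W"]); print(); rep(z["b"],z["V"])
E
```

```text
woodtop z 0.1697567325027357
bar [ 486.1 -183.   164.4] (array([ 486.2, -182.9]), 'ang_from_y', np.float64(-15.1), 'len', np.float64(31.8), 54) z 0.16967755250161137
bar [ 530.3 -193.9  165.1] (array([ 530.4, -193.6]), 'ang_from_y', np.float64(-15.2), 'len', np.float64(33.8), 48) z 0.1697567325027357
strip (array([ 505.8, -196.2]), 'ang_from_y', np.float64(-14.4), 'len', np.float64(151.9), 750)
striptop (array([ 505.1, -196.4]), 'ang_from_y', np.float64(-14.4), 'len', np.float64(149.7), 128)
foot ((518.5857543945312, -204.80572509765625), (164.51487731933594, 68.8196029663086), 62.599693298339844)
card (array([525. , 143.4]), 'ang_from_y', np.float64(-8.0), 'len', np.float64(165.4), 1000)
cardtop (array([525.1, 143.4]), 'ang_from_y', np.float64(-8.2), 'len', np.float64(160.7), 104) 0.15468248265179524
block ((524.8325805664062, 142.81497192382812), (181.48683166503906, 83.24137115478516), 81.25288391113281)

woodtop z 0.1709439384093395
bar [ 481.8 -186.2  166.2] (array([ 482.2, -184.9]), 'ang_from_y', np.float64(-15.5), 'len', np.float64(36.2), 43) z 0.1709439384093395
bar [ 526.6 -197.4  165.2] (array([ 526.9, -196. ]), 'ang_from_y', np.float64(-14.6), 'len', np.float64(37.2), 45) z 0.17085712668936812
strip (array([ 501.5, -200.5]), 'ang_from_y', np.float64(-14.3), 'len', np.float64(152.3), 166)
striptop (array([ 502.5, -199.2]), 'ang_from_y', np.float64(-14.3), 'len', np.float64(148.2), 68)
foot ((502.0502014160156, -201.10037231445312), (160.84400939941406, 69.57666015625), 76.12815856933594)
card (array([520.5, 140.6]), 'ang_from_y', np.float64(-7.8), 'len', np.float64(165.2), 324)
cardtop (array([521.1, 137.8]), 'ang_from_y', np.float64(-8.1), 'len', np.float64(161.4), 80) 0.15563527451265327
block ((521.2515869140625, 138.48727416992188), (186.39613342285156, 80.43569946289062), 81.77725982666016)
```

```bash
python3 -m jog '[-25,-50,0,0,0,-5,100,-60,-120,0,0,0,-12,100,-93.5,-190,0,0,0,-14.3,100,-93.5,-190,0,0,0,-14.3,100,-93.5,-190,0,0,0,-14.3,100]'
python3 - <<'E'
from m import *
a,W,k=cap("wrist"); cv2.imwrite("pics/w1.png",a)
o=manip.observe();print(o["ee_pos"],o["tcp_rot"]); rep_err=None
np.savez("w1.npz",a=a,W=W)
I=a.astype(int); br=(I[...,2]-I[...,0])>25
m=br&(W[...,2]>.155)&(W[...,2]<.18); P=W[m]; print(len(P),P.min(0),P.max(0))
k,lab,c=cv2.kmeans((P[:,:2]*1000).astype(np.float32),2,None,(3,50,.01),5,2)
for i in(0,1): print(line(P[lab.ravel()==i][:,:2]),P[lab.ravel()==i].max(0))
S=W[(~br)&(W[...,2]>.09)&(W[...,2]<.106)&(W[...,1]<-.05)]; print(line(S[:,:2]))
E
```

```text
time_s: 0.72
ee_pos: [0.5053, -0.1917, 0.231]
tcp_rot: [0.791, 0.612, -0.0, -0.0]
wrist_force: [0.3, 0.5, -0.2]
width: 0.0856
gripper_force: 0.0
[ 0.50597484 -0.19053803  0.23105039] [ 7.90265305e-01  6.12764735e-01  4.00907567e-05 -3.54910983e-04]
1409 [ 0.47446382 -0.21210388  0.15506391] [ 0.53526163 -0.16602821  0.16995782]
(array([ 526.6, -194.7]), 'ang_from_y', np.float64(-14.0), 'len', np.float64(34.6), 681) [ 0.53526163 -0.17728344  0.16905791]
(array([ 483. , -183.8]), 'ang_from_y', np.float64(-13.5), 'len', np.float64(34.6), 728) [ 0.49097198 -0.16602821  0.16995782]
(array([ 585.8, -199.9]), 'ang_from_y', np.float64(84.2), 'len', np.float64(192.1), 729)
```

View pics/w1.png

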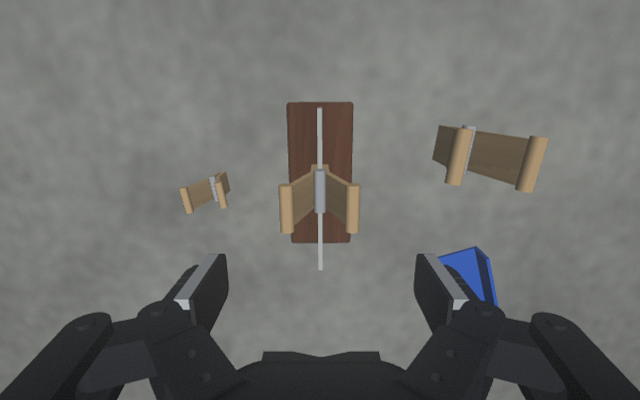

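The wrist view shows the clip centred between the fingers. The bars are at columns 283 and 355 (rows 180–230) and the strip at column 320, and the tilt matches. I'll go down.

```bash
python3 -m jog '[0,0,-40,0,0,0,100,-0.5,0.5,-75,0,0,0,100,-0.5,0.5,-93,0,0,0,100,-0.5,0.5,-93,0,0,0,80,-0.5,0.5,-93,0,0,0,70,-0.5,0.5,-93,0,0,0,70]'
```

```text
time_s: 1.52
ee_pos: [0.5067, -0.1893, 0.1393]
tcp_rot: [0.789, 0.614, 0.0, 0.0]
wrist_force: [-1.1, 0.3, 0.2]
width: 0.0598
gripper_force: 0.3
```

```bash
python3 -m jog '[0,0,0,0,0,0,62,0,0,1,0,0,0,57,0,0,2,0,0,0,52,0,0,4,0,0,0,46,0,0,5,0,0,0,40,0,0,6,0,0,0,40]'
python3 - <<'E'
from m import *
a,W,k=cap("wrist"); b,V,k=cap("side"); c,_,k=cap("scene")
s=np.hstack([cv2.resize(a[100:400,170:470],(400,400)),cv2.resize(b[190:290,270:370],(400,400),interpolation=2)]);cv2.imwrite("pics/w2.png",s)
E
```

```text
time_s: 2.28
ee_pos: [0.506, -0.1895, 0.1444]
tcp_rot: [0.79, 0.614, 0.0, 0.0]
wrist_force: [0.9, -0.2, 0.5]
width: 0.0348
gripper_force: 10.8
```

View pics/w2.png

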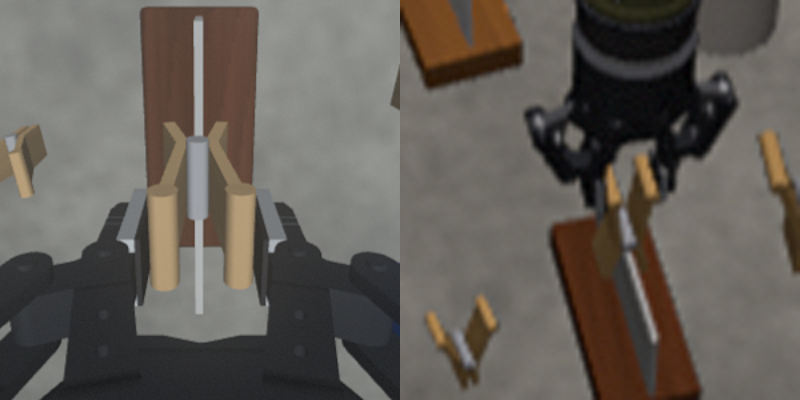

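The crop shows the pads squeezing the bars evenly (left crop, 163,240 and 238,240) and the jaws spreading on both sides of the strip. I'll finish the squeeze.

```bash
python3 -m jog '[0,0,1,0,0,0,35,0,0,2,0,0,0,30,0,0,4,0,0,0,25,0,0,4,0,0,0,10,0,0,4,0,0,0,0,0,0,4,0,0,0,0]'
```

```text
time_s: 3.18
ee_pos: [0.506, -0.1895, 0.1482]
tcp_rot: [0.79, 0.614, -0.0, -0.0]
wrist_force: [0.3, 0.4, -0.0]
width: 0.0196
gripper_force: 58.6
```

```bash
python3 -m jog '[0,0,5,0,0,0,0,0,0,15,0,0,0,0,0,0,30,0,0,0,0,0,0,50,0,0,0,0,0,0,75,0,0,0,0,0,0,95,0,0,0,0,0,0,110,0,0,0,0,0,0,110,0,0,0,0]'
python3 - <<'E'
from m import *
a,W,k=cap("wrist"); b,V,k=cap("side"); c,_,k=cap("scene")
s=np.hstack([cv2.resize(a[100:400,170:470],(400,400)),cv2.resize(b[140:260,260:380],(400,400),interpolation=2)]);cv2.imwrite("pics/w3.png",s)
E
```

```text
time_s: 4.18
ee_pos: [0.5068, -0.1898, 0.2599]
tcp_rot: [0.79, 0.614, 0.001, 0.001]
wrist_force: [0.1, 0.4, -1.8]
width: 0.0193
gripper_force: 58.6
```

View pics/w3.png

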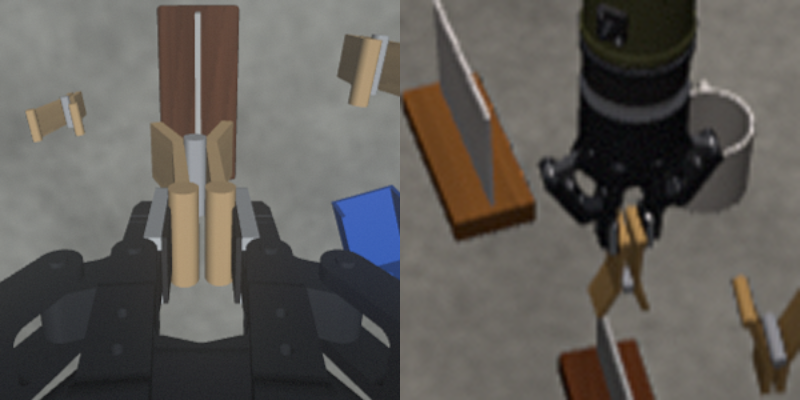

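The clip hangs wide open in the gripper, off the strip, jaws down (right crop, 620,280). Now I'll carry it above the card.

```bash
python3 -m jog '[1,15,5,0,0,0,0,3,45,5,0,0,1,0,5,85,5,0,0,2,0,7,130,5,0,0,3,0,9,175,5,0,0,4,0,11,220,5,0,0,5,0,13,260,5,0,0,6,0,15,295,5,0,0,6.3,0,16.5,320,5,0,0,6.3,0,16.5,330,5,0,0,6.3,0,16.5,330,5,0,0,6.3,0]'
cat > f.py <<'E'
from m import *
import sys
a,W,k=cap("wrist"); b,V,k2=cap("side"); c,X,k3=cap("scene"); np.savez(sys.argv[1]+".npz",a=a,W=W,b=b,V=V,c=c,X=X)
s=np.hstack([cv2.resize(a[50:400,145:495],(400,400)),cv2.resize(c[110:230,300:420],(400,400),interpolation=2)]);cv2.imwrite("pics/"+sys.argv[1]+".png",s)
o=manip.observe();print(o["ee_pos"]*1000, 2*np.degrees(np.arctan2(o["tcp_rot"][0],o["tcp_rot"][1]))-90, o["tcp_rot"])
I=a.astype(int); br=(I[...,2]-I[...,0])>25
S=W[(~br)&(W[...,2]>.138)&(W[...,2]<.16)];print("wrist card",line(S[:,:2]),S.min(0),S.max(0))
E
python3 f.py w4
```

```text
time_s: 5.7
ee_pos: [0.5221, 0.141, 0.2631]
tcp_rot: [0.754, 0.657, -0.0, -0.0]
wrist_force: [0.3, 0.6, 0.0]
width: 0.0194
gripper_force: 58.6
[522.37632265 139.71659086 263.30304522] 8.054346143264482 [ 7.55020624e-01  6.55701016e-01 -1.63730810e-04  9.03011739e-05]
wrist card (array([521.5, 141.6]), 'ang_from_y', np.float64(-7.8), 'len', np.float64(160.0), 608) [0.50947415 0.06211959 0.14886498] [0.53391685 0.22107002 0.15285574]
```

View pics/w4.png

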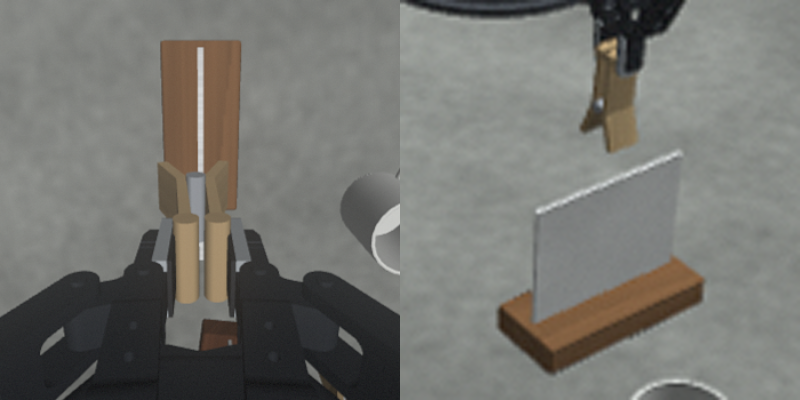

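The left crop shows the card edge at column 201 and the pin at 197, almost in line. The right crop shows the clip hanging level above the card. Next I'll measure the pin and jaws against the card in the same camera.

```bash
python3 - <<'E'
from m import *
z=np.load("w4.npz")
th=np.radians(-8);ex=np.array([np.cos(th),np.sin(th)]);ey=np.array([-np.sin(th),np.cos(th)])
o=np.array([.5224,.1400])
for n,I,X in(("wrist",z["a"],z["W"]),("scene",z["c"],z["X"]),("side",z["b"],z["V"])):
    I=I.astype(int); br=(I[...,2]-I[...,0])>25
    L=np.dstack([(X[...,:2]-o)@ex,(X[...,:2]-o)@ey,X[...,2]])*1000
    near=(np.abs(L[...,0])<30)&(np.abs(L[...,1])<30)
    p=L[near&(~br)&(L[...,2]>215)&(L[...,2]<243)&(np.abs(L[...,0])<7)] ; print(n,"pin?",len(p),p.mean(0).round(1),p.max(0).round(1))
    for s in(-1,1):
        w=L[near&br&(L[...,2]>185)&(L[...,2]<225)&(s*L[...,0]>0)]
        if len(w): print(" jaw",s,len(w),w.min(0).round(1),w.max(0).round(1))
    for s in(-1,1):
        w=L[near&br&(L[...,2]>270)&(s*L[...,0]>0)]
        if len(w): print(" bar",s,len(w),np.median(w,0).round(1),w.min(0).round(1),w.max(0).round(1))
    c=L[(~br)&(L[...,2]>130)&(L[...,2]<157)&(np.abs(L[...,1])<100)&(np.abs(L[...,0])<15)]; print(" card",c.mean(0).round(1),"y",c.min(0)[1],c.max(0)[1],c.max(0)[2])
E
```

```text
wrist pin? 655 [ -2.3   6.5 234.1] [  1.3  19.  238. ]
 jaw -1 395 [-26.3 -13.2 195.7] [ -9.6  16.  224.9]
 jaw 1 463 [  1.9 -14.4 193.9] [ 15.5  16.1 225. ]
 bar -1 1594 [ -6.    4.2 285. ] [-11.3 -17.2 270.3] [ -1.8  18.3 287.7]
 bar 1 1518 [  5.2   4.1 284.4] [  0.8 -16.9 270.2] [ 10.7  18.5 312. ]
 card [ -1.2  28.5 150.7] y -78.56016510504789 81.46460146595915 152.85573836623396
scene pin? 16 [ -0.8 -12.2 232. ] [  6.8  17.8 237.5]
 jaw -1 4 [-18.2 -15.9 201.1] [-13.7 -13.  213.6]
 jaw 1 104 [  5.3 -14.9 194.3] [ 19.8  19.3 224.9]
 bar -1 23 [ -4.4  -8.5 283.6] [-10.2 -15.2 270.8] [-2.000e-01  5.500e+00  2.864e+02]
 bar 1 15 [  7.1 -12.7 281.4] [ 2.000e-01 -1.520e+01  2.722e+02] [ 12.4  -6.7 284.9]
 card [  1.9   1.1 141.6] y -78.40551648748023 87.45398226629621 152.86201811425826
side pin? 24 [ -1.  -14.  233.2] [  4.4   1.5 238.9]
 jaw -1 57 [-25.3 -19.8 193.1] [-11.9  17.4 224.7]
 jaw 1 6 [  5.8 -20.9 197.1] [ 12.7 -10.8 222.5]
 bar -1 31 [ -4.8 -15.1 283.2] [ -9.3 -28.3 272.4] [-3.000e-01  7.900e+00  5.558e+02]
 bar 1 85 [  9.  -16.5 347.8] [  0.9 -29.8 270.8] [ 29.9  15.6 560. ]
 card [ -1.3 -22.2 143.7] y -81.09115168243669 45.9277196777541 155.9783283881154
```

```bash
python3 -m jog '[0,0,-8,-0.2,-1.7,0,0,0.5,0.5,-18,-0.5,-3.3,0,0,0.5,0.5,-25,-0.5,-3.3,0,0,0.5,0.5,-25,-0.5,-3.3,0,0,0.5,0.5,-25,-0.5,-3.3,0,0]'
cat > g.py <<'E'
from m import *
th=np.radians(-8);ex=np.array([np.cos(th),np.sin(th)]);ey=np.array([-np.sin(th),np.cos(th)])
o=np.array([.5224,.1400]); s=manip.observe(); print(s["ee_pos"]*1000,s["tcp_rot"]); h=s["ee_pos"][2]*1000
for n in("wrist","scene","side"):
    I,X,_=cap(n); np.savez("l_"+n,I=I,X=X); I=I.astype(int); br=(I[...,2]-I[...,0])>25
    L=np.dstack([(X[...,:2]-o)@ex,(X[...,:2]-o)@ey,X[...,2]])*1000
    near=(np.abs(L[...,0])<32)&(np.abs(L[...,1])<25)
    p=L[near&(~br)&(L[...,2]>h-45)&(L[...,2]<h-20)&(np.abs(L[...,0])<7)]; print(n,"pin",len(p),p.mean(0).round(1),p.max(0).round(1))
    for q in(-1,1):
        for nm,a,b in(("jaw",h-85,h-38),("bar",h+7,h+26)):
            w=L[near&br&(L[...,2]>a)&(L[...,2]<b)&(q*L[...,0]>-1)]
            if len(w)>3: print(" ",nm,q,len(w),np.percentile(w,1,0).round(1),np.percentile(w,99,0).round(1))
    c=L[(~br)&(L[...,2]>130)&(L[...,2]<157)&(np.abs(L[...,1])>25)&(np.abs(L[...,1])<100)&(np.abs(L[...,0])<8)]; print("  card",c.mean(0).round(1),"y",c.min(0)[1].round(1),c.max(0)[1].round(1),"angle",line(c[:,:2])[2])
E
python3 g.py
```

```text
time_s: 6.48
ee_pos: [0.5234, 0.1407, 0.2386]
tcp_rot: [0.755, 0.656, 0.019, 0.022]
wrist_force: [-0.3, -0.9, 0.1]
width: 0.0194
gripper_force: 58.7
[523.35999716 140.733884   238.57129318] [0.75457521 0.6555666  0.0188852  0.02218178]
wrist pin 683 [  0.6   6.9 209.5] [  4.5  19.2 212.1]
  jaw -1 370 [-21.7 -13.8 170.9] [ -6.8  15.9 200.4]
  bar -1 1586 [-10.4 -15.8 252. ] [ -1.6  18.1 261.9]
  jaw 1 459 [  6.4 -13.4 170.5] [ 20.8  15.8 199.5]
  bar 1 1522 [  1.4 -15.9 251.5] [ 10.   18.1 262.2]
  card [ -1.7  54.4 150. ] y 25.2 81.5 angle 0.4
scene pin 18 [ 2.000e-01 -1.270e+01  2.089e+02] [  6.9  -8.2 217. ]
  jaw -1 6 [-13.7 -13.2 177.1] [ -5.5  -9.2 194.2]
  bar -1 24 [-10.5 -14.7 247.5] [ -0.    4.7 261.8]
  jaw 1 103 [  8.4 -13.2 171.9] [ 22.9  16.3 200.3]
  bar 1 24 [ -0.8 -15.3 246.5] [ 13.5  -0.7 261.2]
  card [  2.    3.5 141.9] y -76.2 85.6 angle 0.0
side pin 26 [  0.9 -10.6 208.3] [  6.3   9.7 218.1]
  jaw -1 50 [-20.  -18.2 169. ] [ -6.4  13.2 198.9]
  bar -1 28 [-10.5 -18.5 247.7] [ -0.3  16.5 263.8]
  jaw 1 13 [ 10.2 -17.4 173. ] [ 18.1  -8.1 192. ]
  bar 1 36 [  0.6 -19.9 249.4] [ 10.9  14.7 263.9]
  card [ -1.4 -24.7 144.3] y -80.5 80.3 angle 0.0
```

The clip is now upright, with its jaws at about ±21 mm. The card lies about 1 mm to −x of it and the middle is right along y. I'll shift and go down over the edge.

```bash
python3 -m jog '[-1,0,-5,0,0,0,0,-1,0,-12,0,0,0,0,-1,0,-20,0,0,0,0,-1,0,-28,0,0,0,0,-1,0,-35,0,0,0,0,-1,0,-40,0,0,0,0,-1,0,-42,0,0,0,0,-1,0,-42,0,0,0,0,-1,0,-42,0,0,0,0]'; python3 g.py; python3 - <<'E'
import numpy as np,cv2
c=lambda n,r:cv2.resize(np.load(f"l_{n}.npz")["I"][r],(400,400),interpolation=2)
cv2.imwrite("pics/fin.png",np.hstack([c("scene",np.s_[130:230,315:415]),c("side",np.s_[110:210,240:340])]))
E
```

```text
time_s: 7.75
ee_pos: [0.5222, 0.1411, 0.1966]
tcp_rot: [0.754, 0.656, 0.019, 0.022]
wrist_force: [0.4, -0.5, -0.9]
width: 0.0194
gripper_force: 58.7
[522.21215301 141.09017106 196.60049729] [0.75436526 0.65579769 0.01911471 0.02229498]
wrist pin 688 [ -0.6   7.1 167.4] [  3.4  23.2 170.3]
  jaw -1 480 [-22.8 -13.9 128.9] [ -8.2  16.  158.4]
  bar -1 1762 [-11.6 -15.6 209.9] [  1.   18.2 219.8]
  jaw 1 463 [  5.1 -13.4 128.6] [ 19.7  16.  157.7]
  bar 1 1519 [ 2.000e-01 -1.560e+01  2.094e+02] [  8.9  18.2 220.2]
  card [ -1.7  41.8 149.7] y -77.9 81.8 angle 0.2
scene pin 18 [  1.4 -11.4 164.4] [  6.9  19.4 175.8]
  bar -1 22 [-12.  -15.5 206.9] [ -0.5   4.7 219.7]
  jaw 1 98 [  8.  -13.1 128.7] [ 22.   18.2 158.2]
  bar 1 13 [ 1.000e-01 -1.590e+01  2.042e+02] [ 12.   -7.4 220. ]
  card [  1.9   0.4 141.6] y -77.0 83.6 angle 0.2
side pin 32 [  0.4  -9.5 165. ] [  6.   17.2 175.4]
  jaw -1 51 [-21.6 -16.3 129.4] [ -8.5  12.2 158.2]
  bar -1 28 [-11.4 -18.9 208.4] [  0.9  10.1 221.2]
  jaw 1 15 [  8.2 -19.2 134. ] [ 18.3  -0.8 156.3]
  bar 1 33 [  0.4 -20.6 209.6] [  9.5  16.1 221. ]
  card [ -1.6 -46.8 143.9] y -81.9 50.4 angle 0.6
```

View pics/fin.png

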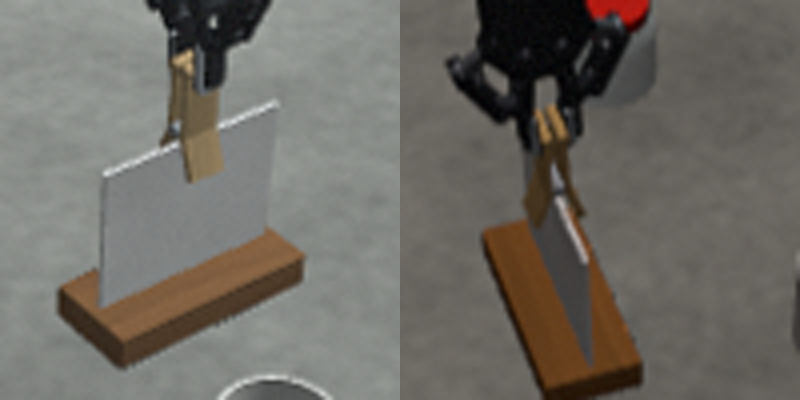

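The final view shows one jaw on each side of the card (left crop 203,165; right crop 537,210 and 577,210). The clip is centred on the card within about 0.5 mm, the tips are about 21 mm below the edge, and no contact force shows.

```bash
python3 -c "
from station import sign_off
print(sign_off())"
```

```text
the job is handed in; nothing more can be done
None
```

The job is handed in at about 8 s: the gripper still holds the clip at its stop around the middle of the card's top edge, a jaw tip about 21 mm below the edge on each side, with no contact seen in the images or the wrist force.

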